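Index the lock-assembly wheel to the green arrow

TASK

Turn the assembly wheel by pushing gently with a fingertip on the side of its spokes until the spoke that carries the brass lock cylinder points at the green arrow, then let go and move clear. Only push, never grip the wheel; do not touch or lift the locks standing in its pockets, and leave everything else on the bench where it is.

Things in the scene. Friction and masses are not known exactly. Their poses are not given: they have to be found in the camera images.
- stand: the fixed round steel foot of the assembly wheel, bolted to the bench. Origin: on the wheel's vertical axis, at bench level. Its yaw differs from start to start
- wheel: the assembly wheel, turning either way (two turns each way) about the vertical axis through its origin (on the axis, bench level). Blue plate 196 mm across, 28 to 34 mm above the bench, with three pockets centred 63 mm from the axis, 120 degrees apart, walls up to 48 mm, and a spoke outboard of each. Drag of 0.12 N m (about 1 N at a spoke) stops it almost at once when no longer pushed; no detents
- spoke0 (a point): middle of the bare part of the spoke at the wheel own x axis, 130 mm from the axis, 45 mm above the bench. Straight horizontal aluminium bar with a black rubber end, running straight outward in line with its pocket: 18 mm wide (20 at the rubber), 34 to 56 mm above the bench with free air below, bare from the plate's rim (98 mm) to its end 160 mm from the axis
- spoke1 (a point): middle of the bare part of the spoke 120 degrees anticlockwise of spoke0, 130 mm from the axis, 45 mm above the bench. Straight horizontal aluminium bar with a black rubber end, running straight outward in line with its pocket: 18 mm wide (20 at the rubber), 34 to 56 mm above the bench with free air below, bare from the plate's rim (98 mm) to its end 160 mm from the axis
- spoke2 (a point): middle of the bare part of the spoke 240 degrees anticlockwise of spoke0, 130 mm from the axis, 45 mm above the bench. Straight horizontal aluminium bar with a black rubber end, running straight outward in line with its pocket: 18 mm wide (20 at the rubber), 34 to 56 mm above the bench with free air below, bare from the plate's rim (98 mm) to its end 160 mm from the axis
- lock_brass: the BRASS (golden) one: a round lock cylinder, 29 mm across with a 34 mm collar on top, 34 mm tall, about 0.2 kg, standing loose and upright in one of the wheel's pockets (its top is about 73 mm above the bench); origin: centre of its underside
- lock_chrome: the chrome (silver) one: a round lock cylinder, 29 mm across with a 34 mm collar on top, 34 mm tall, about 0.2 kg, standing loose and upright in one of the wheel's pockets (its top is about 73 mm above the bench); origin: centre of its underside
- lock_black: the black one: a round lock cylinder, 29 mm across with a 34 mm collar on top, 34 mm tall, about 0.2 kg, standing loose and upright in one of the wheel's pockets (its top is about 73 mm above the bench); origin: centre of its underside
- mark: the green arrow fixed to the bench outside the wheel, pointing at the wheel's axis. Its origin lies on the wheel's axis at bench level and its own x axis points from the axis out to the arrow. The arrow lies 170 mm (tip) to 248 mm from the axis, 34 mm wide, 12 mm high with an upright fin 45 mm high at its outer end
- mark_spot (a point): the spot, 63 mm from the wheel's axis on the arrow's line and 56 mm above the bench, over which the middle of a lock stands when its spoke points straight at the arrow
- mark_tip (a point): the tip of the green arrow, 170 mm from the wheel's axis, 12 mm above the bench
- spare_lock: bystander: a spare chrome lock cylinder standing on the bench, 34 mm across, 34 mm tall. Origin: centre of its underside
- tin: bystander: blue tin, 68 mm across, 85 mm tall. Origin: centre of its underside
- jar: bystander: clear jar with a yellow cap, 72 mm across, 95 mm tall. Origin: centre of its underside
- flask: bystander: dark brown flask with a black screw cap, 68 mm across, 210 mm tall. Origin: centre of its underside
- screwdriver: bystander: screwdriver lying on the bench, along its own x
- oil: bystander: small white bottle with a red cap, 44 mm across, 100 mm tall. Origin: centre of its underside

How it is judged:
By the outcome, as a careful person would: the job done as asked, in the order asked, and still so for the second after the job is handed in, with the robot touching nothing.
It also fails if it takes over 51 s, if anything falls off the work surface, if the arm or the gripper's body presses on something with over 40 N, if the wrist force passes 120 N, or if a joint passes its speed limit or range.

ROBOT

A 7-joint arm with a two-finger parallel gripper is mounted at the origin on the work surface. World frame = base frame: x ahead of the robot, y to its left, z up, the work surface at z = 0. Lengths are in m, angles in rad, forces in N, time in s.
With the tool pointing down it reaches from about 0.4 to 0.925 m from the base axis. Payload 5.6 kg.
Tool frame: the origin (TCP) lies midway between the tips of the shut fingers; the grasp point (between the pads) lies 19 mm behind it (ctrl.grasp_offset is the distance from the TCP to the grasp point, in m); z points along the fingers, y is the direction in which the jaws open and shut (so a half turn about z gives the same grasp; the last joint's range is limited). The gripper opens to 85 mm and grips with 20 to 120 N. Pads are 22 mm wide; open, the fingers measure 114 mm over their backs; the gripper's body (76 mm by 85 mm) begins 54 mm behind the grasp point. The pads swing forward as they close: fully open they stand 13 mm farther back than shut.
Start: joints at [-1.236, 0.468, -0.012, 1.603, 0.006, 1.071, -0.056], TCP at [0.24, 0.604, 0.231] pointing down, gripper open.
Joint ranges: [-2.53, 2.53], [-0.31, 2.02], [-1.57, 1.55], [0.28, 2.44], [-1.29, 4.43], [0.15, 1.84], [-2.92, 2.92]. Speed limits (rad/s): [2.57, 2.57, 3.14, 3.14, 3.14, 3.14, 3.14].

INTERFACE

Orientations are given as a 3x3 rotation matrix whose columns are the frame's x, y, z axes.
In Python, from plant import ctrl gives the robot as it stands.
- The arm moves only by the tool apply_moves, never from a script. Its arguments are lists of equal length, an entry for each row: "translation": the shift along the tool's x, y, z in mm, a list of three; "delta_rot": the turn, a rotation vector about the tool's x, y, z in rad, a list of three. A call has 1 to 5 rows; each row shifts and turns the commanded pose from where the row before left it, along the tool's axes as they then stand; what a row does not reach is not made up. A row lasts 1/12 s, in which the tool goes at most 41.7 mm and 7.16 degrees, less where a joint would pass 70% of its speed; a pose out of reach is approached as far as the arm can. A call is refused whole if a number of a shift passes 41.7 or a number of a turn 0.125, either way. A call with a gripper value outside its range is refused whole. "hand" is the closure, from -1 (fully open) to 1 (shut), so that 0 is half open, set as the call begins (left out, the last holds). The fingers move at their own pace and stop on an object; "grip_force" is the grip in N (left out, the last holds). Time passes only in rows, so rows that do not move let the fingers close. It gives the time, the measured TCP pose, the force and the opening at its end, in the units of the state.
- ctrl.observe(): the state, without advancing time (a new reading comes with each control period).
- ctrl.capture(name): name is "side" or "top" or "wrist"; returns a dict with "img" (384x512x3 uint8, red, green, blue), "camera_matrix" (3x3 intrinsics, pixels), "R" (3x3) and "t" (3): a world point X has camera coordinates R X + t. Camera axes: x right, y down, z forward; pixel columns grow to the right and rows downward; lengths in m; the calibration is good to about 2 mm. A picture is of the moment at which its call begins. There is no depth.
- ctrl.finish_job(): hands the job in, once; it reports no verdict.
The state is a dict: "t": time; "qpos": joint angles; "joint_vel": joint speeds; "effort": joint torques, N m; "ee_pos": TCP position; "eef_rot": TCP orientation; "contact_force": force on the tool from outside, world axes, zero at the start; "torque": the same for the moment, N m; "finger_gap": opening from 0.0 (shut) to 1.0 (fully open).
Only numpy, scipy, OpenCV 4.12 (cv2) and the standard library are available. Lean on these libraries where they do the work, as an engineer would, in place of code of your own. Each camera call takes 0.05 s, during which the arm holds its last target.

## Working session

There is one attempt and no reset: what is moved stays moved. The work goes in short steps, Python scripts to look and compute and a tool call to move; the robot and the scene stay as the last step left them, time stands still between calls to the robot, and variables do not carry over. Pictures are saved under pics/ and viewed, and the job is handed in when it is done.

Besides the shell and the picture viewer there is one more tool, called by a JSON object that holds its "fn" and its "kwargs". apply_moves: Moves the arm, as the interface text tells. Its arguments: {"type":"object","properties":{"translation":{"type":"array","items":{"type":"array","items":{"type":"number"}}},"delta_rot":{"type":"array","items":{"type":"array","items":{"type":"number"}}},"hand":{"type":"number"},"grip_force":{"type":"number"}},"required":["translation","delta_rot"]}

```bash
ls; mkdir -p pics
python3 - <<'E'
from plant import ctrl
import cv2,numpy as np
s=ctrl.observe();print({k:np.round(v,3).tolist() for k,v in s.items()})
for n in ["top","side","wrist"]:
    c=ctrl.capture(n);cv2.imwrite(f"pics/{n}0.png",c["img"][:,:,::-1]);np.savez(f"{n}0.npz",**c)
    print(n,-c["R"].T@c["t"])
E
```

```text
pics
{'t': 0.0, 'qpos': [-1.236, 0.468, -0.012, 1.604, 0.006, 1.071, -0.056], 'joint_vel': [-0.0, -0.001, 0.001, 0.001, 0.0, -0.002, 0.001], 'effort': [0.001, -53.239, 0.021, -25.129, 0.011, 0.008, 0.0], 'ee_pos': [0.24, 0.604, 0.23], 'eef_rot': [[-0.929, 0.369, -0.001], [0.369, 0.929, -0.002], [-0.0, -0.002, -1.0]], 'contact_force': [0.854, 0.644, 0.068], 'torque': [0.04, -0.015, -0.019], 'finger_gap': 1.002}
top [0.37840464 0.04238036 1.14454118]
side [ 0.45299323 -0.72159073  0.73020137]
wrist [0.16743934 0.6330025  0.37373862]
```

View pics/top0.png

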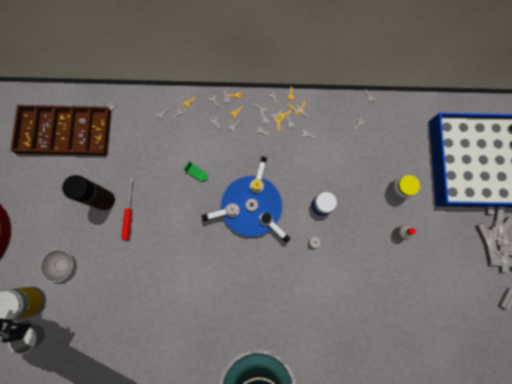

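View pics/side0.png

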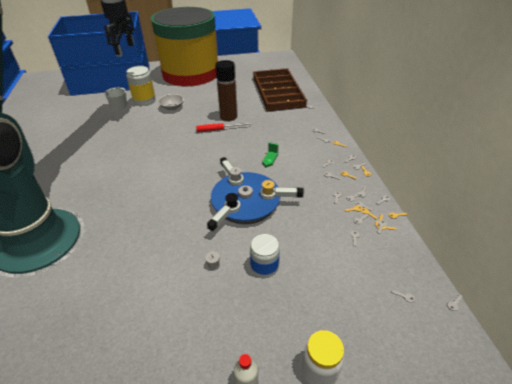

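```bash
python3 - <<'E'
import cv2
im=cv2.imread("pics/top0.png")[140:260,170:350]
cv2.imwrite("pics/top0z.png",cv2.resize(im,None,fx=4.4,fy=4.4,interpolation=cv2.INTER_CUBIC))
E
cat > h.py <<'E'
import cv2,numpy as np
def cast(c,uv,z):
    uv=np.atleast_2d(np.float64(uv));K=c["camera_matrix"];R=c["R"];o=-R.T@c["t"]
    d=np.c_[uv,np.ones(len(uv))]@np.linalg.inv(K).T@R
    return o+d*((z-o[2])/d[:,2])[:,None]
def proj(c,X):
    p=(np.atleast_2d(X)@c["R"].T+c["t"])@c["camera_matrix"].T
    return p[:,:2]/p[:,2:]
def blobs(mask,mn=8):
    n,l,s,ce=cv2.connectedComponentsWithStats(mask.astype(np.uint8))
    return [(s[i,4],ce[i],l==i) for i in range(1,n) if s[i,4]>=mn]
E
python3 - <<'E'
from h import *
for n in ["top","side"]:
    c=dict(np.load(n+"0.npz"));hsv=cv2.cvtColor(c["img"],cv2.COLOR_RGB2HSV)
    H,S,V=[hsv[:,:,i].astype(int) for i in range(3)]
    print(n)
    for nm,m,z in [("blue",(abs(H-110)<10)&(S>150)&(V>60),.034),("green",(abs(H-65)<12)&(S>120),.012),("brass",(abs(H-22)<8)&(S>100)&(V>100),.073),("dark",(V<45),.045)]:
        for a,ce,_ in blobs(m):
            p=cast(c,ce,z)[0]
            if .35<p[0]<.8 and -.35<p[1]<.35: print(nm,a,ce.round(1),p.round(4))
E
```

```text
top
blue 2050 [251.1 206.4] [0.5544 0.0283 0.034 ]
green 220 [195.6 171.9] [0.6688 0.2125 0.012 ]
brass 89 [256.5 184.3] [0.6179 0.0132 0.073 ]
dark 12 [263.5 159. ] [ 0.7081 -0.0088  0.045 ]
dark 23 [204.7 218. ] [0.5132 0.1727 0.045 ]
dark 52 [266.1 217.9] [ 0.5169 -0.0189  0.045 ]
dark 25 [285.7 238.7] [ 0.4534 -0.0804  0.045 ]
side
blue 1538 [244.7 198.4] [0.5521 0.0092 0.034 ]
blue 235 [264.  267.2] [ 0.5577 -0.226   0.034 ]
green 203 [270.4 154.6] [0.6717 0.221  0.012 ]
brass 98 [268.2 185.7] [0.617  0.0049 0.073 ]
dark 37 [299.4 192.6] [ 0.7023 -0.0096  0.045 ]
dark 114 [231.4 199.9] [ 0.5143 -0.001   0.045 ]
dark 55 [245. 221.] [ 0.5375 -0.0851  0.045 ]
dark 67 [211.7 225. ] [ 0.453  -0.0822  0.045 ]
```

View pics/top0z.png

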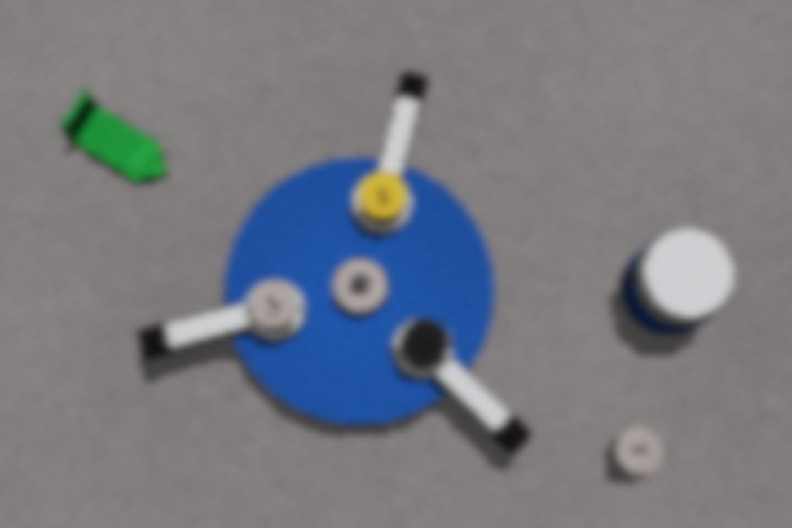

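View pics/wrist0.png

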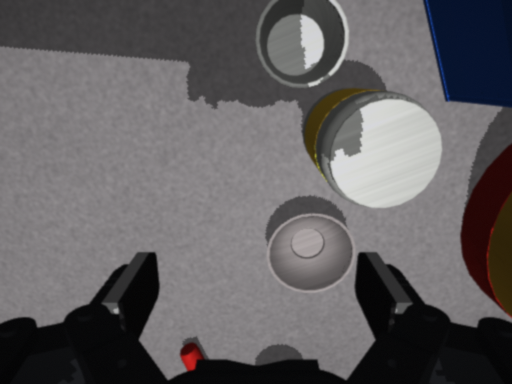

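Run:
```python
from h import *
from plant import ctrl
c=dict(np.load("top0.npz"))
print("flask",cast(c,[75,186],.21),"tin",cast(c,[325,203],.085),"spare",cast(c,[315,242],.034))
w=dict(np.load("wrist0.npz"));s=ctrl.observe();T=np.array(s["eef_rot"])
print(w["camera_matrix"]);print("cam in tool",T.T@(-w["R"].T@w["t"]-s["ee_pos"]));print("cam axes in tool",(w["R"]@T).round(3))
hsv=cv2.cvtColor(c["img"],cv2.COLOR_RGB2HSV);H,S,V=[hsv[:,:,i].astype(int) for i in range(3)]
m=(abs(H-110)<10)&(S>150)&(V>60)
b=max(blobs(m),key=lambda x:x[0])[2]
cnt=max(cv2.findContours(b.astype(np.uint8),0,cv2.CHAIN_APPROX_NONE)[0],key=len)
h=cv2.convexHull(cnt)[:,0]
P=cast(c,h,.034)[:,:2]
A=np.c_[2*P,np.ones(len(P))];x=np.linalg.lstsq(A,(P**2).sum(1),rcond=None)[0];print("axis",x[:2],np.sqrt(x[2]+x[0]**2+x[1]**2))
```

```text
flask [[0.57230439 0.50226333 0.21      ]] tin [[ 0.56111239 -0.19607035  0.085     ]] spare [[ 0.44542736 -0.17356333  0.034     ]]
[[340.63677461   0.         256.67362047]
 [  0.         340.63677461 189.35424341]
 [  0.           0.           1.        ]]
cam in tool [ 0.07792628  0.00036279 -0.14320316]
cam axes in tool [[ 0.     1.    -0.001]
 [-0.953  0.    -0.304]
 [-0.304  0.001  0.953]]
axis [0.55712451 0.02828472] 0.0954435280578393
```

{"fn": "apply_moves", "kwargs": {"translation": [[-31,-20,-6],[-31,-20,-6],[-31,-20,-6],[-31,-20,-6],[-31,-20,-6]], "delta_rot": [[0,0,0],[0,0,0],[0,0,0],[0,0,0],[0,0,0]], "hand": 1, "grip_force": 20}}

```text
t: 0.57
ee_pos: [0.3476, 0.4523, 0.2613]
eef_rot: [[-0.93, 0.369, -0.0], [0.369, 0.93, -0.0], [0.0, -0.001, -1.0]]
contact_force: [1.0, 0.2, 0.1]
finger_gap: 0.303
```

{"fn": "apply_moves", "kwargs": {"translation": [[-31,-20,-4],[-31,-20,-4],[-31,-20,-4],[-31,-20,-4],[-31,-20,-4]], "delta_rot": [[0,0,0],[0,0,0],[0,0,0],[0,0,0],[0,0,0]]}}

```text
t: 0.98
ee_pos: [0.4548, 0.3021, 0.2814]
eef_rot: [[-0.929, 0.369, -0.0], [0.369, 0.929, 0.0], [0.0, -0.0, -1.0]]
contact_force: [-0.2, -0.4, -0.1]
finger_gap: 0.001
```

{"fn": "apply_moves", "kwargs": {"translation": [[-31,-20,-4],[-31,-20,-4],[-31,-20,-4],[-31,-20,-4],[-31,-20,-4]], "delta_rot": [[0,0,0],[0,0,0],[0,0,0],[0,0,0],[0,0,0]]}}

```text
t: 1.4
ee_pos: [0.5619, 0.1521, 0.3014]
eef_rot: [[-0.929, 0.369, -0.0], [0.369, 0.929, 0.0], [0.0, 0.0, -1.0]]
contact_force: [1.6, -0.4, -0.0]
finger_gap: -0.001
```

{"fn": "apply_moves", "kwargs": {"translation": [[-31,-20,0],[-31,-20,0],[-31,-20,0],[-31,-20,0],[-31,-20,0]], "delta_rot": [[0,0,0],[0,0,0],[0,0,0],[0,0,0],[0,0,0]]}}

```text
t: 1.82
ee_pos: [0.6691, 0.0022, 0.301]
eef_rot: [[-0.93, 0.369, -0.0], [0.369, 0.93, 0.0], [0.0, -0.0, -1.0]]
contact_force: [1.0, 0.2, 0.6]
finger_gap: -0.002
```

{"fn": "apply_moves", "kwargs": {"translation": [[0,0,0],[0,0,0]], "delta_rot": [[0,0,0],[0,0,0]]}}

```text
t: 1.98
ee_pos: [0.6688, 0.0005, 0.3003]
eef_rot: [[-0.928, 0.373, -0.001], [0.373, 0.928, -0.001], [0.001, -0.002, -1.0]]
contact_force: [-0.2, 1.3, 0.2]
finger_gap: 0.005
```

Run:
```python
from plant import ctrl
import cv2,numpy as np
s=ctrl.observe();print({k:np.round(v,3).tolist() for k,v in s.items()})
for n in ["wrist"]:
    c=ctrl.capture(n);cv2.imwrite(f"pics/{n}1.png",c["img"][:,:,::-1]);np.savez(f"{n}1.npz",**c)
```

```text
{'t': 1.983, 'qpos': [-0.268, 0.45, 0.309, 1.492, -0.14, 1.222, 1.248], 'joint_vel': [-0.044, -0.024, -0.047, 0.024, -0.013, 0.003, -0.008], 'effort': [2.013, -52.253, 5.4, -27.188, 0.223, -0.078, 0.074], 'ee_pos': [0.669, 0.0, 0.3], 'eef_rot': [[-0.928, 0.373, -0.001], [0.373, 0.928, -0.001], [0.001, -0.002, -1.0]], 'contact_force': [-0.183, 1.279, 0.234], 'torque': [0.084, 0.007, 0.015], 'finger_gap': 0.005}
```

View pics/wrist1.png

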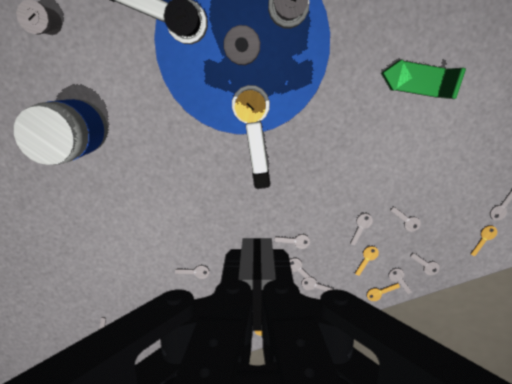

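Run:
```python
from h import *
c=dict(np.load("wrist1.npz"));hsv=cv2.cvtColor(c["img"],cv2.COLOR_RGB2HSV);H,S,V=[hsv[:,:,i].astype(int) for i in range(3)]
m=(abs(H-65)<15)&(S>100)
b=max(blobs(m),key=lambda x:x[0])[2]
cnt=max(cv2.findContours(b.astype(np.uint8),0,cv2.CHAIN_APPROX_NONE)[0],key=len)
ap=cv2.approxPolyDP(cnt,2,True)[:,0];print(ap.tolist());print(cast(c,ap,.012).round(4).tolist())
# brass collar top, rubber end
for nm,mm,z in [("brass",(abs(H-22)<8)&(S>100)&(V>60),.073),("dark",(V<45),.056)]:
    for a,ce,_ in blobs(mm,30):
        if ce[1]<230: print(nm,a,ce.round(1),cast(c,ce,z)[0].round(4))
# blue rim fit: lower hull part
m=(abs(H-110)<12)&(S>150)
b=max([x for x in blobs(m) if x[1][0]>150],key=lambda x:x[0])[2]
cnt=max(cv2.findContours(b.astype(np.uint8),0,cv2.CHAIN_APPROX_NONE)[0],key=len)
h=cv2.convexHull(cnt)[:,0];h=h[h[:,1]>3]
P=cast(c,h,.034)[:,:2]
A=np.c_[2*P,np.ones(len(P))];x=np.linalg.lstsq(A,(P**2).sum(1),rcond=None)[0];r=np.sqrt(x[2]+x[0]**2+x[1]**2);print("axis",x[:2],r,np.abs(np.linalg.norm(P-x[:2],axis=1)-r).max())
im=c["img"][50:110,370:480,::-1]
cv2.imwrite("pics/w1z.png",cv2.resize(im,None,fx=7,fy=7,interpolation=cv2.INTER_CUBIC))
im=c["img"][0:200,150:340,::-1]
cv2.imwrite("pics/w1y.png",cv2.resize(im,None,fx=3,fy=3,interpolation=cv2.INTER_CUBIC))
```

```text
[[382, 73], [392, 89], [454, 98], [464, 68], [447, 70], [400, 60]]
[[0.6446, 0.1724, 0.012], [0.667, 0.1787, 0.012], [0.7056, 0.2464, 0.012], [0.6756, 0.2647, 0.012], [0.6703, 0.2454, 0.012], [0.6384, 0.1962, 0.012]]
brass 766 [249.9 105.8] [0.6175 0.0137 0.073 ]
dark 994 [181.8  17.3] [ 0.5103 -0.0185  0.056 ]
dark 212 [53.3 20.7] [ 0.4636 -0.143   0.056 ]
dark 106 [241.2  44.3] [0.5567 0.0282 0.056 ]
dark 361 [448.8  82.5] [0.6763 0.2226 0.056 ]
dark 195 [261.3 180.2] [ 0.7028 -0.0071  0.056 ]
axis [0.55657374 0.02843252] 0.09652283140364998 0.0004027559306696016
```

View pics/w1z.png

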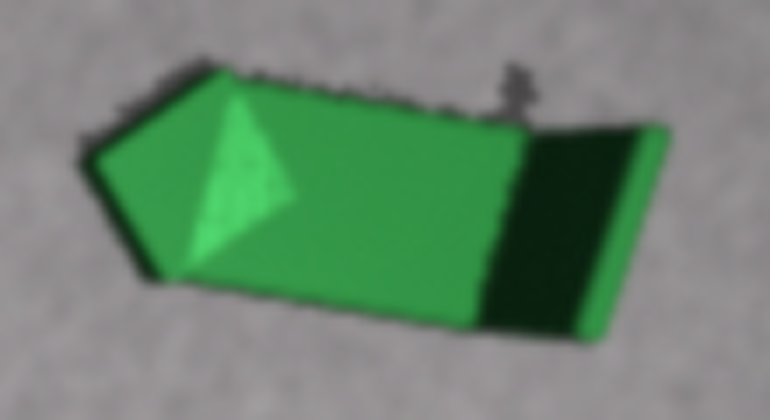

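View pics/w1y.png

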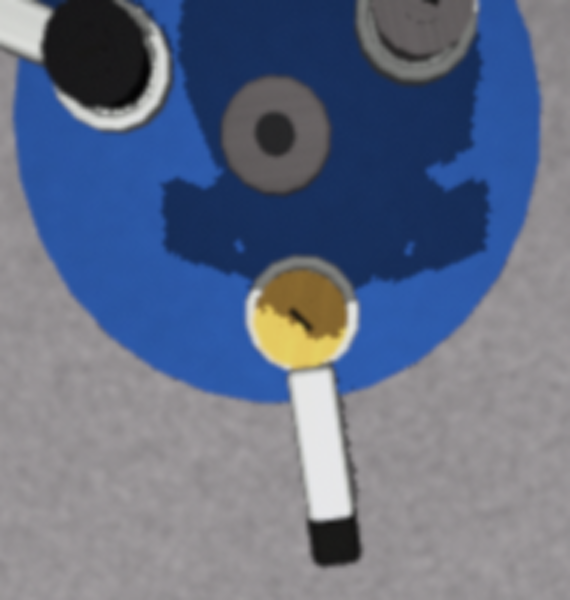

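Run:
```python
from h import *
c=dict(np.load("wrist1.npz"));a=np.array([.5567,.0284])
z=np.array([[93,158],[225,72],[163,278],[525,130],[480,325]])/7.+[370,50]-.4
P=cast(c,z,.012)[:,:2]
for n,p in [("tip",P[0]),("sh",P[1:3].mean(0)),("fin",P[3:].mean(0))]:
    d=p-a;print(n,p.round(4),np.linalg.norm(d).round(4),np.degrees(np.arctan2(d[1],d[0])).round(2))
for q in (P[3]-P[1],P[4]-P[2]): print(np.degrees(np.arctan2(q[1],q[0])))
```

```text
tip [0.6441 0.1737] 0.1695 58.97
sh [0.6534 0.1889] 0.1874 58.93
fin [0.6816 0.2361] 0.2424 58.97
58.05132824553082
60.122943885918794
```

{"fn": "apply_moves", "kwargs": {"translation": [[0,0,0],[0,0,0],[-14,-39,0],[0,0,40],[0,0,40]], "delta_rot": [[0,0,-0.072],[0,0,-0.072],[0,0,0],[0,0,0],[0,0,0]]}}

```text
t: 2.45
ee_pos: [0.6745, -0.0389, 0.2237]
eef_rot: [[-0.972, 0.233, 0.007], [0.233, 0.972, -0.0], [-0.007, 0.001, -1.0]]
contact_force: [1.0, 0.8, -0.6]
finger_gap: -0.002
```

{"fn": "apply_moves", "kwargs": {"translation": [[0,0,40],[0,0,30],[0,0,0],[0,0,0]], "delta_rot": [[0,0,0],[0,0,0],[0,0,0],[0,0,0]]}}

```text
t: 2.78
ee_pos: [0.6719, -0.0357, 0.1503]
eef_rot: [[-0.973, 0.23, -0.003], [0.23, 0.973, 0.001], [0.003, -0.0, -1.0]]
contact_force: [0.4, -0.5, 0.5]
finger_gap: -0.001
```

Run:
```python
from plant import ctrl
import cv2,numpy as np
c=ctrl.capture("wrist");cv2.imwrite("pics/wrist2.png",c["img"][:,:,::-1])
s=ctrl.observe();print(np.round(s["ee_pos"],4),s["t"],np.degrees(np.arctan2(s["eef_rot"][1][1],s["eef_rot"][0][1])))
```

```text
[ 0.6737 -0.0362  0.1526] 2.8333 76.69530493310474
```

View pics/wrist2.png

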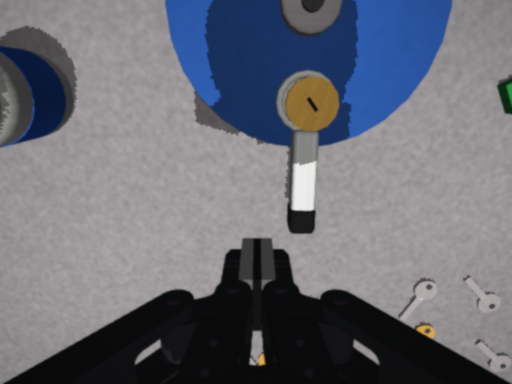

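{"fn": "apply_moves", "kwargs": {"translation": [[0,-3,40],[0,0,40],[0,0,30],[0,0,4],[0,0,0]], "delta_rot": [[0,0,0],[0,0,0],[0,0,0],[0,0,0],[0,0,0]]}}

```text
t: 3.25
ee_pos: [0.6729, -0.04, 0.0381]
eef_rot: [[-0.973, 0.231, 0.0], [0.231, 0.973, 0.0], [-0.0, 0.0, -1.0]]
contact_force: [0.2, 0.1, 1.1]
finger_gap: 0.001
```

{"fn": "apply_moves", "kwargs": {"translation": [[0,4,0],[0,4,0],[0,4,0],[0,0,0]], "delta_rot": [[0,0,0],[0,0,0],[0,0,0],[0,0,0]]}}

```text
t: 3.58
ee_pos: [0.6769, -0.0268, 0.0396]
eef_rot: [[-0.973, 0.23, 0.004], [0.23, 0.973, 0.001], [-0.003, 0.002, -1.0]]
contact_force: [-0.6, 0.5, 0.0]
finger_gap: 0.005
```

```bash
cat > look.py <<'E'
from h import *
from plant import ctrl
import sys
n=sys.argv[1]
c=ctrl.capture("wrist");cv2.imwrite(f"pics/wrist{n}.png",c["img"][:,:,::-1])
s=ctrl.observe();R=np.array(s["eef_rot"]);p=np.array(s["ee_pos"]);a=np.array([.5567,.0284])
ya=np.arctan2(R[1,1],R[0,1]);d=p[:2]-a
print("t",s["t"],"p",p.round(4),"yaw-90",np.degrees(ya)-90,"F",np.round(s["contact_force"],1))
hsv=cv2.cvtColor(c["img"],cv2.COLOR_RGB2HSV);H,S,V=[hsv[:,:,i].astype(int) for i in range(3)]
m=(abs(H-22)<8)&(S>100)&(V>50);m[215:]=0
for A,ce,_ in blobs(m,150):
    q=cast(c,ce,.073)[0,:2]-a;phi=np.arctan2(q[1],q[0]);print("brass",A,ce.round(1),"r",np.linalg.norm(q).round(4),"phi",np.degrees(phi).round(2))
    if .04<np.linalg.norm(q)<.08: print("finger: r",d@[np.cos(phi),np.sin(phi)],"off",d@[-np.sin(phi),np.cos(phi)])
E
python3 look.py 3
```

```text
t 3.6333 p [ 0.6763 -0.0275  0.039 ] yaw-90 -13.307301392531471 F [-0.4  0.5 -0.2]
brass 8845 [335.6 115. ] r 0.0621 phi -13.97
finger: r 0.12959093934451307 off -0.0253291427425094
```

View pics/wrist3.png

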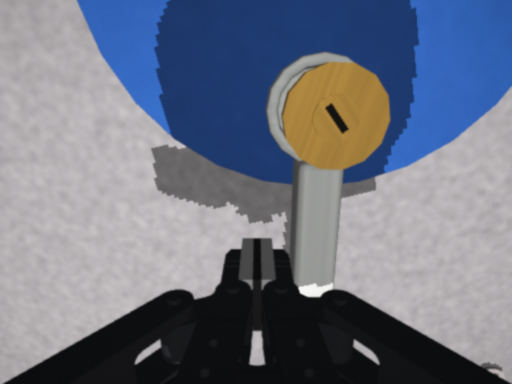

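{"fn": "apply_moves", "kwargs": {"translation": [[0,4,0],[0,3,0],[0,2,0],[-0.6,5.7,0],[-0.6,5.7,0]], "delta_rot": [[0,0,0],[0,0,0],[0,0,0],[0,0,-0.0436],[0,0,-0.0436]]}}

```text
t: 4.05
ee_pos: [0.681, -0.0098, 0.0374]
eef_rot: [[-0.989, 0.145, 0.0], [0.145, 0.989, -0.001], [-0.0, -0.001, -1.0]]
contact_force: [0.2, -1.1, -0.1]
finger_gap: -0.005
```

```bash
python3 look.py 4
```

```text
t 4.1 p [ 0.6814 -0.0077  0.0374] yaw-90 -8.120051045124839 F [0.2 0.6 0.3]
brass 9066 [323.7 118.5] r 0.0621 phi -6.92
finger: r 0.1281111258366835 off -0.020778592300267275
```

View pics/wrist4.png

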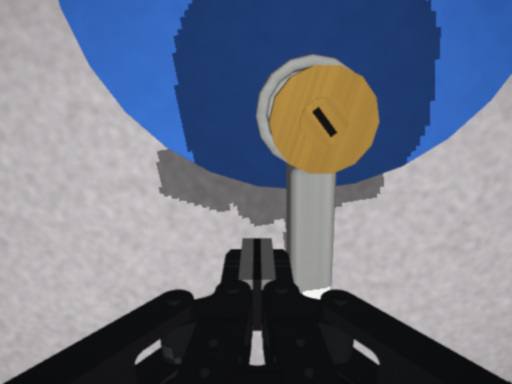

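{"fn": "apply_moves", "kwargs": {"translation": [[-0.8,5.7,0],[-0.8,5.7,0],[-0.8,5.7,0],[-0.8,5.7,0],[-0.8,5.7,0]], "delta_rot": [[0,0,-0.0436],[0,0,-0.0436],[0,0,-0.0436],[0,0,-0.0436],[0,0,-0.0436]]}}

```text
t: 4.52
ee_pos: [0.6862, 0.0187, 0.0371]
eef_rot: [[-0.997, -0.072, -0.001], [-0.072, 0.997, -0.001], [0.001, -0.0, -1.0]]
contact_force: [-0.6, -1.2, 0.5]
finger_gap: 0.002
```

{"fn": "apply_moves", "kwargs": {"translation": [[-0.8,5.7,0],[-0.8,5.7,0],[-0.8,5.7,0],[-0.8,5.7,0],[-0.8,5.7,0]], "delta_rot": [[0,0,-0.0436],[0,0,-0.0436],[0,0,-0.0436],[0,0,-0.0436],[0,0,-0.0436]]}}

```text
t: 4.93
ee_pos: [0.6855, 0.0473, 0.037]
eef_rot: [[-0.958, -0.286, -0.001], [-0.286, 0.958, -0.001], [0.001, -0.0, -1.0]]
contact_force: [-0.0, -1.1, -0.1]
finger_gap: -0.003
```

```bash
python3 look.py 5
```

```text
t 4.9833 p [0.6854 0.0493 0.0369] yaw-90 16.817862296654553 F [-0.6  0.2 -0.1]
brass 9171 [322.8 116.7] r 0.062 phi 18.53
finger: r 0.12862575515876304 off -0.021102410116290965
```

View pics/wrist5.png

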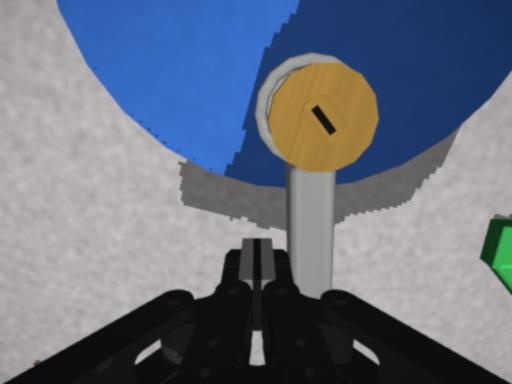

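{"fn": "apply_moves", "kwargs": {"translation": [[-0.8,5.7,0],[-0.8,5.7,0],[-0.8,5.7,0],[-0.8,5.7,0],[-0.8,5.7,0]], "delta_rot": [[0,0,-0.0436],[0,0,-0.0436],[0,0,-0.0436],[0,0,-0.0436],[0,0,-0.0436]]}}

```text
t: 5.4
ee_pos: [0.6789, 0.0751, 0.037]
eef_rot: [[-0.874, -0.486, -0.001], [-0.486, 0.874, -0.001], [0.001, -0.0, -1.0]]
contact_force: [-0.6, -2.4, -0.3]
finger_gap: 0.002
```

{"fn": "apply_moves", "kwargs": {"translation": [[-0.8,5.7,0],[-0.8,5.7,0],[-0.8,5.7,0],[-0.8,5.7,0],[-0.8,5.7,0]], "delta_rot": [[0,0,-0.0436],[0,0,-0.0436],[0,0,-0.0436],[0,0,-0.0436],[0,0,-0.0436]]}}

```text
t: 5.82
ee_pos: [0.6664, 0.1008, 0.0371]
eef_rot: [[-0.748, -0.663, -0.0], [-0.663, 0.748, -0.001], [0.001, -0.0, -1.0]]
contact_force: [1.3, -2.0, -0.8]
finger_gap: -0.003
```

```bash
python3 look.py 6
```

```text
t 5.8667 p [0.6656 0.1025 0.037 ] yaw-90 41.742803323051845 F [-0.3  0.4  0.9]
brass 9291 [323.4 111.7] r 0.0618 phi 43.54
finger: r 0.13004370212327615 off -0.021309989874176486
```

View pics/wrist6.png

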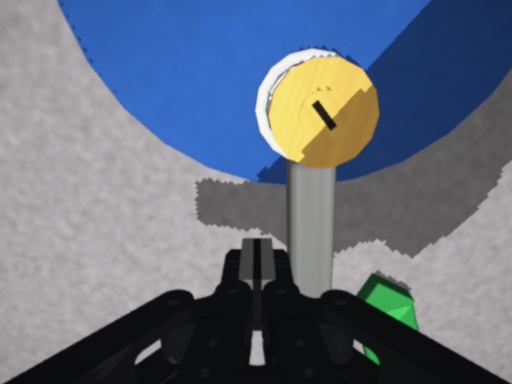

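{"fn": "apply_moves", "kwargs": {"translation": [[-0.8,5.7,0],[-0.8,5.7,0],[-0.8,5.7,0],[-0.8,5.0,0],[0,0,0]], "delta_rot": [[0,0,-0.0436],[0,0,-0.0436],[0,0,-0.0436],[0,0,-0.0386],[0,0,0]]}}

```text
t: 6.28
ee_pos: [0.6525, 0.1203, 0.0372]
eef_rot: [[-0.625, -0.781, -0.001], [-0.781, 0.625, 0.001], [-0.0, 0.001, -1.0]]
contact_force: [-0.9, 0.6, -0.5]
finger_gap: 0.003
```

```bash
python3 look.py 7
python3 - <<'E'
from h import *
from plant import ctrl
c=ctrl.capture("top");cv2.imwrite("pics/top2.png",c["img"][:,:,::-1]);np.savez("top2.npz",**c)
cv2.imwrite("pics/top2z.png",cv2.resize(c["img"][140:260,170:350,::-1],None,fx=4.4,fy=4.4,interpolation=cv2.INTER_CUBIC))
E
```

```text
t 6.3333 p [0.6529 0.12   0.0372] yaw-90 51.21787733581931 F [ 0.1  0.2 -0.4]
brass 9405 [322.1 106.9] r 0.0618 phi 53.94
finger: r 0.13061100559609023 off -0.023837514391194487
```

View pics/top2z.png

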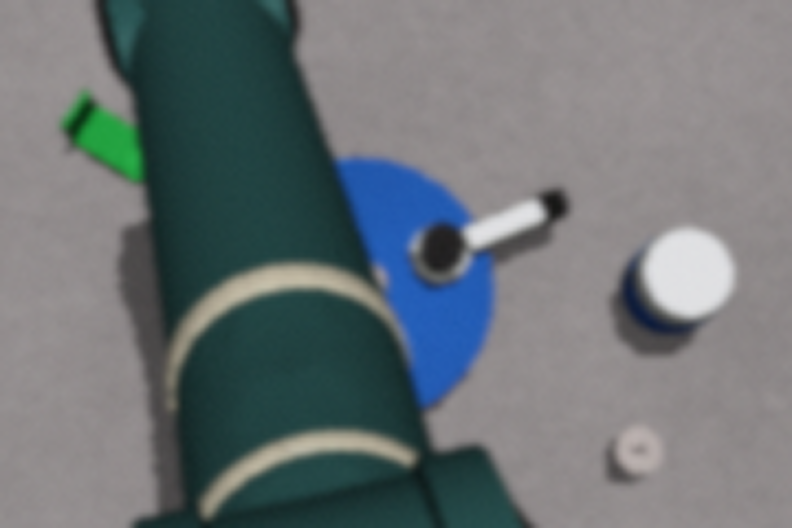

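View pics/wrist7.png

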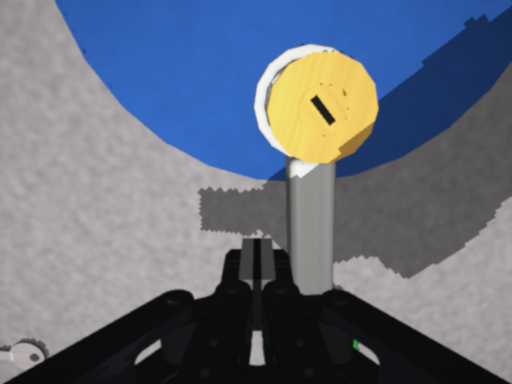

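```bash
cat > top.py <<'E'
from h import *
import sys
from plant import ctrl
def ang(c):
    hsv=cv2.cvtColor(c["img"],cv2.COLOR_RGB2HSV);V=hsv[:,:,2].astype(int);a=np.array([.5567,.0284])
    for A,ce,_ in blobs(V<50,8):
        p=cast(c,ce,.05)[0,:2]-a;r=np.linalg.norm(p)
        if .135<r<.17: print("rubber",A,ce.round(1),"r",r.round(4),"ang",np.degrees(np.arctan2(p[1],p[0])).round(2))
    m=(abs(hsv[:,:,0].astype(int)-22)<8)&(hsv[:,:,1]>100)&(V>80)
    for A,ce,_ in blobs(m,20):
        p=cast(c,ce,.073)[0,:2]-a;r=np.linalg.norm(p)
        if r<.09: print("brass",A,"r",r.round(4),"ang",np.degrees(np.arctan2(p[1],p[0])).round(2))
for f in sys.argv[1:]: print(f);ang(dict(np.load(f)))
E
python3 - <<'E'
from plant import ctrl
import numpy as np,cv2
c=ctrl.capture("side");np.savez("side2.npz",**c);cv2.imwrite("pics/side2.png",c["img"][:,:,::-1])
E
python3 top.py top0.npz top2.npz side0.npz side2.npz wrist1.npz
```

```text
top0.npz
rubber 13 [263.5 158.8] r 0.1548 ang -13.75
rubber 27 [204.5 218. ] r 0.1509 ang 107.05
rubber 27 [285.5 238.8] r 0.1498 ang -134.01
brass 91 r 0.0626 ang -14.01
top2.npz
rubber 240 [205.4 184.5] r 0.1585 ang 66.94
rubber 16 [295.7 186.1] r 0.1536 ang -65.75
rubber 556 [237.  248.1] r 0.1412 ang 163.1
side0.npz
rubber 43 [299.6 192.6] r 0.1505 ang -16.64
rubber 73 [211.9 225. ] r 0.1549 ang -131.82
brass 124 r 0.0647 ang -25.43
side2.npz
rubber 46 [189.8 194.3] r 0.1516 ang 176.22
rubber 61 [277.4 223.5] r 0.1542 ang -67.68
brass 123 r 0.0521 ang 48.46
wrist1.npz
rubber 206 [261.3 180.1] r 0.152 ang -13.71
brass 756 r 0.0626 ang -13.64
```

{"fn": "apply_moves", "kwargs": {"translation": [[-0.4,2.5,0],[-0.4,2.5,0],[-0.4,2,0],[0,0,0]], "delta_rot": [[0,0,-0.02],[0,0,-0.02],[0,0,-0.02],[0,0,0]]}}

```text
t: 6.77
ee_pos: [0.648, 0.1248, 0.0373]
eef_rot: [[-0.577, -0.817, -0.0], [-0.817, 0.577, 0.0], [0.0, 0.0, -1.0]]
contact_force: [0.3, -1.0, 0.2]
finger_gap: -0.003
```

```bash
python3 look.py 8
python3 - <<'E'
from plant import ctrl
import numpy as np,cv2
c=ctrl.capture("top");np.savez("top3.npz",**c)
E
python3 top.py top3.npz
```

```text
t 6.8167 p [0.6481 0.1249 0.0373] yaw-90 54.72833238090411 F [-0.2  0.7 -0.2]
brass 9391 [324.6 107.5] r 0.0619 phi 56.58
finger: r 0.1308665961745301 off -0.02318707026177719
top3.npz
rubber 281 [202.9 183. ] r 0.1676 ang 66.5
rubber 15 [294.6 183.9] r 0.1535 ang -62.9
rubber 582 [237.1 249. ] r 0.1437 ang 163.52
```

{"fn": "apply_moves", "kwargs": {"translation": [[-0.2,1.5,0],[-0.2,1.5,0],[-0.2,1,0],[0,0,0]], "delta_rot": [[0,0,-0.012],[0,0,-0.012],[0,0,-0.008],[0,0,0]]}}

```text
t: 7.2
ee_pos: [0.6452, 0.1275, 0.0373]
eef_rot: [[-0.551, -0.835, -0.0], [-0.835, 0.551, 0.0], [-0.0, 0.0, -1.0]]
contact_force: [0.3, -0.3, -0.3]
finger_gap: -0.002
```

```bash
python3 look.py 9
python3 - <<'E'
from plant import ctrl
import numpy as np,cv2
c=ctrl.capture("top");np.savez("top4.npz",**c)
E
python3 top.py top4.npz
```

```text
t 7.25 p [0.6452 0.1275 0.0373] yaw-90 56.551947066934446 F [-0.  -0.5  0.3]
brass 9380 [325.1 107.5] r 0.0619 phi 58.23
finger: r 0.13082809888084385 off -0.02308730880309945
top4.npz
rubber 288 [202.1 184.2] r 0.1682 ang 68.09
rubber 14 [293.9 182.9] r 0.1529 ang -61.42
rubber 591 [237.8 250.1] r 0.1461 ang 164.71
```

{"fn": "apply_moves", "kwargs": {"translation": [[0,-8,0],[0,-12,0],[0,-5,-30],[0,0,-40],[0,0,-40]], "delta_rot": [[0,0,0],[0,0,0],[0,0,0],[0,0,0],[0,0,0]]}}

```text
t: 7.72
ee_pos: [0.6666, 0.1116, 0.1473]
eef_rot: [[-0.553, -0.833, -0.002], [-0.833, 0.553, -0.001], [0.002, 0.001, -1.0]]
contact_force: [1.5, 0.4, 0.6]
finger_gap: -0.002
```

{"fn": "apply_moves", "kwargs": {"translation": [[-20,0,-36],[-20,0,-36],[-20,0,-36],[-20,0,-36],[0,0,0]], "delta_rot": [[0,0,0],[0,0,0],[0,0,0],[0,0,0],[0,0,0]]}}

```text
t: 8.13
ee_pos: [0.7152, 0.185, 0.3009]
eef_rot: [[-0.549, -0.836, 0.015], [-0.836, 0.549, 0.007], [-0.014, -0.008, -1.0]]
contact_force: [-1.1, 0.8, 1.3]
finger_gap: -0.001
```

{"fn": "apply_moves", "kwargs": {"translation": [[0,0,0],[0,0,0],[0,0,0]], "delta_rot": [[0,0,0],[0,0,0],[0,0,0]]}}

```text
t: 8.38
ee_pos: [0.7099, 0.1785, 0.2893]
eef_rot: [[-0.553, -0.833, -0.003], [-0.833, 0.553, -0.002], [0.003, 0.002, -1.0]]
contact_force: [-0.5, 0.2, 0.1]
finger_gap: -0.002
```

```bash
python3 look.py 10
python3 - <<'E'
from plant import ctrl
import numpy as np,cv2
for n in ["wrist","top","side"]:
    c=ctrl.capture(n);np.savez(n+"5.npz",**c);cv2.imwrite(f"pics/{n}5.png",c["img"][:,:,::-1])
s=ctrl.observe();print(np.round(s["qpos"],3))
E
python3 top.py wrist5.npz top5.npz side5.npz
```

```text
t 8.4333 p [0.7098 0.1786 0.2893] yaw-90 56.45231771407268 F [-0.7 -0.6 -0.4]
brass 741 [304.9  10.4] r 0.0684 phi 57.73
finger: r 0.20877226016290534 off -0.04929099789638821
brass 839 [31.8 43.2] r 0.2808 phi -13.28
brass 356 [104.1 159.9] r 0.2985 phi 12.1
brass 343 [ 69.1 186.4] r 0.3498 phi 10.52
[-0.239  0.575 -0.087  1.298  0.05   1.273  2.23 ]
wrist5.npz
rubber 326 [301.4  98.6] r 0.1506 ang 58.21
brass 713 r 0.0684 ang 57.88
top5.npz
rubber 14 [293.9 182.9] r 0.1529 ang -61.42
side5.npz
rubber 41 [190.2 197.4] r 0.1511 ang -178.97
rubber 63 [281.  221.5] r 0.1542 ang -63.43
brass 127 r 0.0512 ang 53.12
```

View pics/wrist5.png

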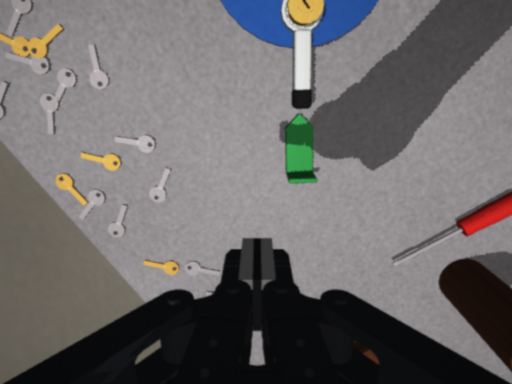

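Run:
```python
from h import *
c=dict(np.load("wrist5.npz"));a=np.array([.5567,.0284])
cv2.imwrite("pics/w5z.png",cv2.resize(c["img"][0:195,255:350,::-1],None,fx=3,fy=3,interpolation=cv2.INTER_CUBIC))
hsv=cv2.cvtColor(c["img"],cv2.COLOR_RGB2HSV);H,S,V=[hsv[:,:,i].astype(int) for i in range(3)]
b=max(blobs((abs(H-65)<15)&(S>100)&(V>70)),key=lambda x:x[0])[2]
# arrow centreline: mid of each row, from world
def line(mask,rows,z):
    M=[]
    for v in rows:
        u=np.flatnonzero(mask[v]); 
        if len(u)>3: M.append([u.mean(),v])
    P=cast(c,M,z)[:,:2];d=P-a
    t=np.degrees(np.arctan2(d[:,1],d[:,0]));vx=cv2.fitLine(P.astype(np.float32),cv2.DIST_HUBER,0,1e-4,1e-4).ravel()
    print(len(M),"ang mean",t.mean().round(2),"sd",t.std().round(2),"dir",np.degrees(np.arctan2(vx[1],vx[0])).round(2), "r",np.linalg.norm(d,axis=1)[[0,-1]].round(3))
vs=np.flatnonzero(b.any(1));print(vs.min(),vs.max())
line(b,range(vs.min()+2,vs.min()+52),.012)
w=(V>170)&(S<40);w[:,:285]=0;w[:,320:]=0
line(w,range(48,88),.056)
k=(V<45);k[:,:285]=0;k[:,320:]=0
line(k,range(93,106),.056)
```

```text
114 172
50 ang mean 58.92 sd 0.1 dir 58.12 r [0.173 0.234]
40 ang mean 58.05 sd 0.08 dir 57.78 r [0.1   0.138]
13 ang mean 57.94 sd 0.08 dir 58.75 r [0.145 0.157]
```

View pics/w5z.png

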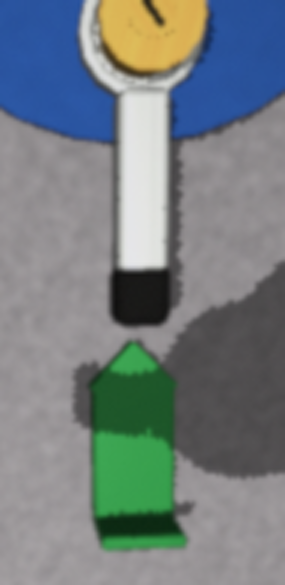

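{"fn": "apply_moves", "kwargs": {"translation": [[20,25,0],[20,24,0],[0,0,0],[0,0,0],[0,0,0]], "delta_rot": [[0,0,-0.02],[0,0,-0.02],[0,0,0],[0,0,0],[0,0,0]]}}

```text
t: 9.0
ee_pos: [0.6482, 0.173, 0.2918]
eef_rot: [[-0.518, -0.855, 0.001], [-0.855, 0.518, 0.0], [-0.001, -0.001, -1.0]]
contact_force: [0.2, 0.2, -0.7]
finger_gap: -0.001
```

```bash
python3 look.py 11
cat > fine.py <<'E'
from h import *
import sys
from plant import ctrl
n=sys.argv[1]
c=ctrl.capture("wrist");np.savez(f"wrist{n}.npz",**c);cv2.imwrite(f"pics/wrist{n}.png",c["img"][:,:,::-1])
a=np.array([.5567,.0284])
hsv=cv2.cvtColor(c["img"],cv2.COLOR_RGB2HSV);H,S,V=[hsv[:,:,i].astype(int) for i in range(3)]
def line(nm,mask,r0,r1,z,half=.016):
    u58=np.radians(58.9);e=np.array([np.cos(u58),np.sin(u58)]);M=[]
    va=proj(c,[*(a+e*r0),z])[0];vb=proj(c,[*(a+e*r1),z])[0]
    for v in range(int(min(va[1],vb[1])),int(max(va[1],vb[1]))+1):
        uc=va[0]+(vb[0]-va[0])*(v-va[1])/(vb[1]-va[1])
        u=np.flatnonzero(mask[v]);u=u[abs(u-uc)<25]
        if len(u)>5:M.append([u.mean(),v])
    P=cast(c,M,z)[:,:2];d=P-a;t=np.degrees(np.arctan2(d[:,1],d[:,0]))
    print(nm,len(M),"ang",t.mean().round(2),"sd",t.std().round(2),"u",np.array(M)[[0,-1]].round(1).tolist())
line("arrow",(abs(H-65)<15)&(S>100)&(V>70),.175,.232,.012)
line("bar",(V>170)&(S<40),.102,.135,.056)
line("rubber",V<45,.147,.157,.056)
m=(abs(H-22)<8)&(S>100)&(V>60)
for A,ce,_ in blobs(m,150):
    q=cast(c,ce,.073)[0,:2]-a
    if np.linalg.norm(q)<.09: print("brass",A,ce.round(1),np.linalg.norm(q).round(4),np.degrees(np.arctan2(q[1],q[0])).round(2))
y0=0;cv2.imwrite(f"pics/wrist{n}z.png",cv2.resize(c["img"][0:250,190:340,::-1],None,fx=2.4,fy=2.4,interpolation=cv2.INTER_CUBIC))
E
python3 fine.py 12
```

```text
t 9.05 p [0.6485 0.1731 0.2916] yaw-90 58.786874323987746 F [ 0.3 -0.3 -0.2]
brass 960 [259.9  47.2] r 0.0628 phi 58.5
finger: r 0.17131840484207866 off -0.002736149728334151
brass 413 [12.5 65.6] r 0.2602 phi -13.33
brass 331 [ 70.4 179.8] r 0.2889 phi 12.27
brass 278 [ 33.7 201.3] r 0.3397 phi 10.06
arrow 45 ang 58.96 sd 0.06 u [[260.0, 147.0], [260.0, 191.0]]
bar 32 ang 58.19 sd 0.06 u [[259.0, 88.0], [259.0, 119.0]]
rubber 10 ang 58.23 sd 0.09 u [[259.0, 130.0], [258.5, 139.0]]
brass 965 [260.2  46.8] 0.0626 58.53
```

View pics/wrist12z.png

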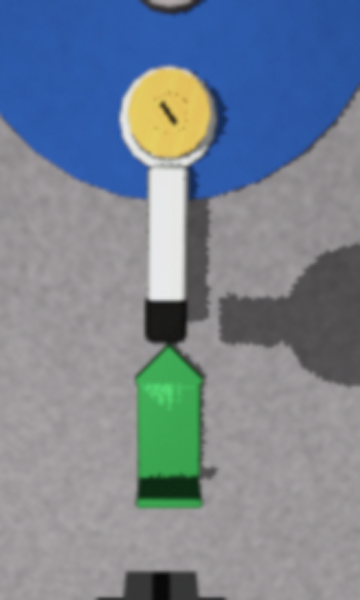

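{"fn": "apply_moves", "kwargs": {"translation": [[0,-39,0],[40,0,0],[0,0,40],[0,0,40],[0,0,40]], "delta_rot": [[0,0,0],[0,0,0],[0,0,0],[0,0,0],[0,0,0]]}}

```text
t: 9.52
ee_pos: [0.6617, 0.1179, 0.1702]
eef_rot: [[-0.519, -0.855, 0.002], [-0.855, 0.519, 0.0], [-0.002, -0.002, -1.0]]
contact_force: [1.2, 0.3, -1.0]
finger_gap: -0.001
```

{"fn": "apply_moves", "kwargs": {"translation": [[0,0,0],[0,0,0],[0,0,0]], "delta_rot": [[0,0,0],[0,0,0],[0,0,0]]}}

```text
t: 9.77
ee_pos: [0.6621, 0.1193, 0.1734]
eef_rot: [[-0.518, -0.856, 0.003], [-0.856, 0.518, 0.001], [-0.002, -0.002, -1.0]]
contact_force: [0.2, 0.0, 1.0]
finger_gap: -0.001
```

```bash
python3 look.py 13
```

```text
t 9.8167 p [0.6625 0.1195 0.1744] yaw-90 58.83009160963968 F [0.4 0.3 0.4]
brass 1927 [318.5  91.5] r 0.0624 phi 58.14
finger: r 0.13317085613108298 off -0.041742639991777325
```

{"fn": "apply_moves", "kwargs": {"translation": [[2,0,40],[0,0,40],[0,0,40],[0,0,17],[0,0,0]], "delta_rot": [[0,0,0],[0,0,0],[0,0,0],[0,0,0],[0,0,0]]}}

```text
t: 10.23
ee_pos: [0.6579, 0.117, 0.0322]
eef_rot: [[-0.517, -0.856, -0.004], [-0.856, 0.517, -0.001], [0.003, 0.003, -1.0]]
contact_force: [-1.0, 0.6, -0.7]
finger_gap: -0.002
```

{"fn": "apply_moves", "kwargs": {"translation": [[0,5,0],[0,5,0],[0,4,0],[0,0,0],[0,0,0]], "delta_rot": [[0,0,0],[0,0,0],[0,0,0],[0,0,0],[0,0,0]]}}

```text
t: 10.65
ee_pos: [0.648, 0.1251, 0.0363]
eef_rot: [[-0.517, -0.856, 0.003], [-0.856, 0.517, 0.001], [-0.002, -0.002, -1.0]]
contact_force: [0.4, 0.5, -0.3]
finger_gap: -0.005
```

```bash
python3 look.py 14;  python3 - <<'E'
from plant import ctrl
import numpy as np,cv2
c=ctrl.capture("top");np.savez("top6.npz",**c)
E
python3 top.py top6.npz
```

```text
t 10.7 p [0.648  0.1248 0.0358] yaw-90 58.84848877277446 F [-0.8  0.   0.3]
brass 9535 [345.7 112.9] r 0.0618 phi 58.1
finger: r 0.13003361524878213 off -0.026543415859035538
top6.npz
rubber 259 [204.7 186.9] r 0.1572 ang 69.77
rubber 14 [293.9 182.9] r 0.1529 ang -61.42
rubber 505 [236.3 251.4] r 0.1513 ang 163.49
```

View pics/wrist14.png

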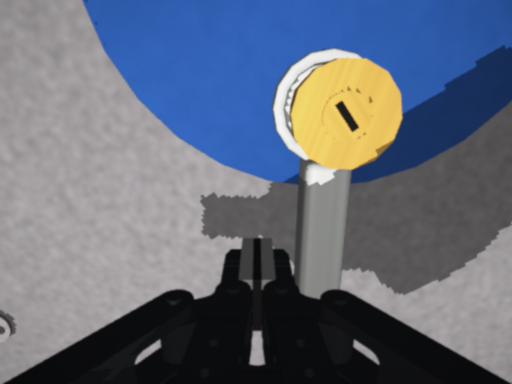

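{"fn": "apply_moves", "kwargs": {"translation": [[0,1.5,0],[0,1.5,0],[0,1,0],[0,0,0],[0,0,0]], "delta_rot": [[0,0,0],[0,0,0],[0,0,0],[0,0,0],[0,0,0]]}}

```text
t: 11.17
ee_pos: [0.6437, 0.1264, 0.0342]
eef_rot: [[-0.518, -0.856, -0.0], [-0.856, 0.518, -0.0], [0.0, 0.0, -1.0]]
contact_force: [0.7, 0.6, 0.7]
finger_gap: -0.003
```

```bash
python3 look.py 15;  python3 - <<'E'
from plant import ctrl
import numpy as np,cv2
c=ctrl.capture("top");np.savez("top7.npz",**c)
a=np.load("top6.npz")["img"].astype(int);b=c["img"].astype(int)
print(abs(a-b)[175:215,265:310].mean(), abs(a-np.load("top5.npz")["img"])[175:215,265:310].mean())
E
python3 top.py top7.npz
```

```text
t 11.2167 p [0.6437 0.1264 0.0342] yaw-90 58.824640380907454 F [0.2 0.8 0.6]
brass 9727 [334.1 116.9] r 0.0618 phi 58.51
finger: r 0.12904812817393232 off -0.02300601858234989
1.805925925925926 1.6531481481481483
top7.npz
rubber 289 [203.  185.5] r 0.1641 ang 69.02
rubber 14 [293.9 182.6] r 0.1534 ang -61.12
rubber 573 [238.5 249. ] r 0.1424 ang 165.19
```

{"fn": "apply_moves", "kwargs": {"translation": [[0,-8,0],[0,-12,0],[0,-5,-30],[0,0,-40],[0,0,-40]], "delta_rot": [[0,0,0],[0,0,0],[0,0,0],[0,0,0],[0,0,0]]}}

```text
t: 11.68
ee_pos: [0.6656, 0.1117, 0.1443]
eef_rot: [[-0.519, -0.855, -0.002], [-0.855, 0.519, -0.001], [0.002, 0.001, -1.0]]
contact_force: [2.1, -0.5, 0.9]
finger_gap: -0.001
```

{"fn": "apply_moves", "kwargs": {"translation": [[-20,0,-40],[-20,0,-40],[0,15,-40],[0,15,-20],[0,15,0]], "delta_rot": [[0,0,0],[0,0,0],[0,0,0],[0,0,0],[0,0,0]]}}

```text
t: 12.1
ee_pos: [0.6497, 0.1689, 0.2847]
eef_rot: [[-0.519, -0.855, 0.011], [-0.855, 0.519, 0.003], [-0.008, -0.008, -1.0]]
contact_force: [0.1, 0.1, -0.4]
finger_gap: -0.002
```

{"fn": "apply_moves", "kwargs": {"translation": [[0,0,0],[0,0,0],[0,0,0],[0,0,0]], "delta_rot": [[0,0,0],[0,0,0],[0,0,0],[0,0,0]]}}

```text
t: 12.43
ee_pos: [0.6468, 0.1669, 0.2764]
eef_rot: [[-0.519, -0.855, -0.002], [-0.855, 0.519, -0.001], [0.002, 0.001, -1.0]]
contact_force: [-0.0, -0.6, -0.1]
finger_gap: -0.002
```

```bash
python3 fine.py 16
python3 - <<'E'
from plant import ctrl
import numpy as np,cv2
c=ctrl.capture("top");np.savez("top8.npz",**c);cv2.imwrite("pics/top8.png",c["img"][:,:,::-1])
s=ctrl.observe();print(s["t"],s["ee_pos"],s["contact_force"],abs(np.array(s["joint_vel"])).max())
E
python3 top.py top8.npz
```

```text
arrow 46 ang 58.93 sd 0.07 u [[261.0, 155.0], [261.5, 200.0]]
bar 33 ang 58.31 sd 0.05 u [[260.5, 95.0], [260.5, 127.0]]
rubber 11 ang 58.54 sd 0.09 u [[261.0, 138.0], [260.5, 148.0]]
brass 1029 [261.9  53.1] 0.0627 58.8
12.5333 [0.64666226 0.16734522 0.27656586] [ 0.53982594 -0.08360537 -0.2123343 ] 0.006042053898437765
top8.npz
rubber 39 [223.1 172.3] r 0.1376 ang 41.58
rubber 13 [293.8 182.8] r 0.1529 ang -61.2
brass 65 r 0.0609 ang 55.71
```

View pics/wrist16.png

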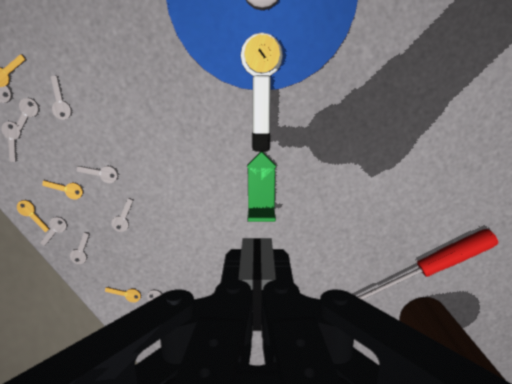

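View pics/top8.png

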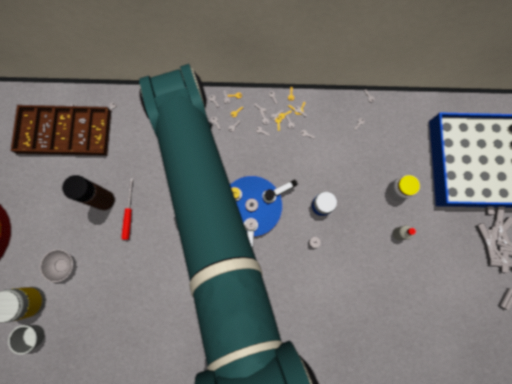

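```bash
python3 -c "
from plant import ctrl
print(ctrl.finish_job())"
```

```text
the job is handed in; nothing more can be done
None
```

The brass lock's spoke now points at the green arrow, within about half a degree by my last measurements. I handed the job in at about 12.5 s with the arm clear above the wheel.

**What I did:** I pushed the side of the brass spoke with the shut fingertips, about 72° anticlockwise. I then backed off, rose to look from above, and went back for one small nudge of about 0.3–0.4° before leaving.

**Last checks:**

| What was measured | Angle |
|---|---|
| Arrow (wrist camera) | 58.9° |
| Spoke bar (wrist camera) | 58.3° |
| Spoke's rubber end (wrist camera) | 58.5° |
| Brass lock (wrist camera) | 58.8° |
| Brass spoke, worked out from the black lock's spoke (top camera) | 58.8° |

- **Disagreement:** these readings spread by about 0.5°, so the spoke may still be 0.1–0.6° short of the arrow. The top camera's direct reading of the brass lock (55.7°) was spoiled by the arm covering part of the view, so I ignored it.
- **Forces:** measured force stayed within a few newtons throughout.
- **Locks and bench:** the brass lock was upright in its pocket in the last pictures, and what I could see of the bench looked unmoved. The arm hid part of the chrome lock's side of the wheel in the last top view, and I did not look there again before handing in.

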